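# Lock the bayonet cover onto the satellite's camera port

## Robot

A 6-joint arm with a two-finger parallel gripper is mounted at the origin on the work surface. World frame = base frame: x ahead of the robot, y to its left, z up, the work surface at z = 0. Lengths are in m, angles in rad, forces in N, time in s.
With the tool pointing down it reaches from about 0.25 to 0.8 m from the base axis. Payload 3.9 kg.
Tool frame: the origin (TCP) lies midway between the tips of the shut fingers; the grasp point (between the pads) lies 19 mm behind it; z points along the fingers, y is the line along which they close (so a half turn about z gives the same grasp; the last joint's range is limited). The gripper opens to 85 mm and grips with 20 to 120 N. Pads are 22 mm wide; open, the fingers measure 114 mm over their backs; the gripper's body (76 mm by 85 mm) begins 54 mm behind the grasp point. The pads swing forward as they close: fully open they stand 13 mm farther back than shut.
Start: joints at [1.194, 0.26, -0.138, 1.173, 0, 1.571], TCP at [0.193, 0.488, 0.231] pointing down, gripper open.
Joint ranges: [-2.78, 2.78], [-0.83, 1.72], [-1.28, 1.37], [-1.9, 2.12], [-1.57, 1.48], [-3.14, 3.14]. Speed limits (rad/s): [2.57, 2.57, 3.14, 3.14, 3.14, 3.14].

## Interface

Orientations are given as a 3x3 rotation matrix whose columns are the frame's x, y, z axes.
In Python, from workcell import robot gives the robot as it stands. The module is installed in compiled form; this text tells all that it offers.
- The arm moves only by the tool arm_command, never from a script. Its argument "targets" is a list of rows, each an object of numbers: "tx", "ty", "tz": the shift along the tool's x, y, z in mm; "twist": the turn about the tool's z in units of 6 degrees (1.0 is 6 degrees); "gripper": the opening, from 0 (shut) to 1 (fully open). A call has 1 to 20 rows; each row is the pose to reach, as a shift and turn from the pose commanded when the call began, along the tool's axes at that moment; what a row does not reach only later rows make up. A row lasts 1/10 s, in which the tool goes at most 50 mm and 8.59 degrees, less where a joint would pass 70% of its speed; a pose out of reach is approached as far as the arm can. A call with a gripper value outside its range is refused whole. The fingers move at their own pace and stop on an object; "grip_force" is the grip in N (left out, the last holds). Time passes only in rows, so rows that repeat a pose let the fingers close. It gives the time, the measured TCP pose, the force, the opening and the grip force at its end, in the units of the state.
- robot.state(): the state, without advancing time (a new reading comes with each control period).
- robot.get_image(name): name is "scene" or "top" or "wrist"; returns (picture, depth): 400x640x3 uint8, blue, green, red; 400x640 float32, m along the optical axis (not along the pixel's ray), 0 where there is no reading.
- robot.calibration(name): a dict with "camera_matrix" (3x3 intrinsics, pixels), "cam_to_world" (4x4, takes a point from camera to world coordinates); the wrist camera has in their place "tool_from_camera" (4x4, takes a point from camera to tool coordinates, whose origin is the TCP and whose axes are the flange's). Camera axes: x right, y up, looking along -z (the intrinsics and any distortion apply to the point x, -y, -z); pixel columns grow to the right and rows downward; lengths in m; the calibration is good to about 2 mm. The wrist camera is an equidistant fisheye: a pixel r from the principal point sees the ray r / f radians off the axis. A picture is of the moment at which its call begins: read the wrist's pose just before it. calibration takes no time and is no camera call.
- robot.job_done(): hands the job in; it is judged then, once.
The state is a dict: "t": time; "joint_pos": joint angles; "qvel": joint speeds; "joint_torque": joint torques, N m; "eef_pos": TCP position; "orientation": TCP orientation; "contact_force": force on the tool from outside, world axes, zero at the start; "torque": the same for the moment, N m; "width": finger opening in m; "grip_force": force on a finger pad.
Only numpy, scipy, OpenCV 4.12 (cv2) and the standard library are available. Lean on these libraries where they do the work, as an engineer would, in place of code of your own. Each camera call takes 0.05 s, during which the arm holds its last target. There are 200 camera calls.

## Task

Close the round camera mount on top of the small satellite with the black cover that has two side lugs: line the lugs up with the two slots, push it in until it sits fully home, then twist it clockwise (seen from above) until it stops, and let go. Leave the other two covers where they are.

Things in the scene. Friction and masses are not known exactly. Their poses are not given: they have to be found in the camera images.
- cover: Cover to fit: black round body 44 mm across, 22 mm high, topped by an upright grip bar 42 long (along x) x 16 thick (y), 22 to 54 mm above the origin. Two opposite lugs at the bottom along +x and -x, in line with the bar, 14 wide, 6 thick, reaching 36 mm from the axis; same after a half turn. Origin: centre of underside, z up. Loose, 0.1 kg, upright on the bench, anywhere among the others.
- mount (a point): Centre of the upper rim of a 94 mm aluminium ring on a satellite cube, fixed, 140 mm up; z up. Lip 6 thick, hole 52 across, entry slots along +x and -x, 30 wide, out to 40 mm from the axis. Floor 16 mm below this point (cover's origin when home). Lugs in line with slots (either way round), it goes in, then turns freely under the lip, clockwise from above, 70 deg to a hard stop; 15 the other way.
- plain_cover: Bystander: black round cover 44 mm across, 22 mm high, no lugs, with a grip bar 42 x 16 mm on top up to 54 mm. Origin: centre of underside, z up, bar along x. Loose; not to be moved.
- wide_cover: Bystander: black round cover 68 mm across, 22 mm high, three lugs reaching 48 mm from the axis, grip bar 60 x 16 mm on top up to 54 mm. Origin: centre of underside, z up, bar along x. Loose; not to be moved.
Things that resemble listed ones, but are neither listed nor needed, are in the scene too. Leave any blue or white look-alike of the cover alone.

How it is judged:
By the outcome, as a careful person would: the job done as asked, in the order asked, and still so for the second after the job is handed in, with the robot touching nothing.
It also fails if it takes over 40 s, if anything falls off the work surface, if the arm or the gripper's body presses on something with over 40 N, if the wrist force passes 120 N, or if a joint passes its speed limit or range.

## Working session

There is one attempt and no reset: what is moved stays moved. The work goes in short steps, Python scripts to look and compute and a tool call to move; the robot and the scene stay as the last step left them, time stands still between calls to the robot, and variables do not carry over. Pictures are saved under pics/ and viewed, at most 10 in all, crops included, and the job is handed in when it is done.

Besides the shell and the picture viewer there is one more tool, called after "Emit:" as a command line: name --argument value ..., lists and objects as JSON in quotes. arm_command: Moves the arm, as the interface text tells. Its arguments: {"type":"object","properties":{"targets":{"type":"array"},"grip_force":{"type":"number"}},"required":["targets"]}

```bash
mkdir -p pics; python3 - <<'E'
from workcell import robot
import cv2,numpy as np
s=robot.state();print(s['eef_pos'],s['orientation'],s['width'])
for n in ['scene','top']:
    im,d=robot.get_image(n);cv2.imwrite(f'pics/{n}1.png',im);np.save(f'pics/{n}1.npy',d)
    c=robot.calibration(n);print(n,c)
print(robot.calibration('wrist'))
E
```

```text
[0.19290298 0.4875058  0.23044513] [[-9.29857352e-01  3.67919499e-01 -7.39560688e-04]
 [ 3.67920243e-01  9.29855433e-01 -1.88887457e-03]
 [-7.26926053e-06 -2.02848325e-03 -9.99997943e-01]] 0.08568498090390674
scene {'camera_matrix': array([[467.38075481,   0.        , 316.757519  ],
       [  0.        , 467.38075481, 201.45796725],
       [  0.        ,   0.        ,   1.        ]]), 'cam_to_world': array([[ 0.53809638, -0.4684387 ,  0.70072638,  1.23827705],
       [ 0.84279305,  0.31118541, -0.43916229, -0.51271488],
       [-0.01233521,  0.82687897,  0.56224462,  0.72562749],
       [ 0.        ,  0.        ,  0.        ,  1.        ]])}
top {'camera_matrix': array([[381.02383018,   0.        , 326.52403702],
       [  0.        , 381.02383018, 196.21947695],
       [  0.        ,   0.        ,   1.        ]]), 'cam_to_world': array([[ 0.01291155,  0.98969388, -0.14261598,  0.34333819],
       [-0.99936506,  0.00803574, -0.03471159, -0.04479754],
       [-0.03320782,  0.14297361,  0.98916924,  0.99160883],
       [ 0.        ,  0.        ,  0.        ,  1.        ]])}
{'camera_matrix': array([[309.70691629,   0.        , 319.23209324],
       [  0.        , 309.70691629, 195.66963245],
       [  0.        ,   0.        ,   1.        ]]), 'tool_from_camera': array([[ 5.75928695e-04,  9.47684981e-01,  3.19206587e-01,
         8.24067664e-02],
       [ 9.99999383e-01, -8.48945888e-04,  7.16166073e-04,
        -7.51762720e-04],
       [ 9.49688950e-04,  3.19205977e-01, -9.47684885e-01,
        -1.42897574e-01],
       [ 0.00000000e+00,  0.00000000e+00,  0.00000000e+00,
         1.00000000e+00]])}
```

View pics/top1.png

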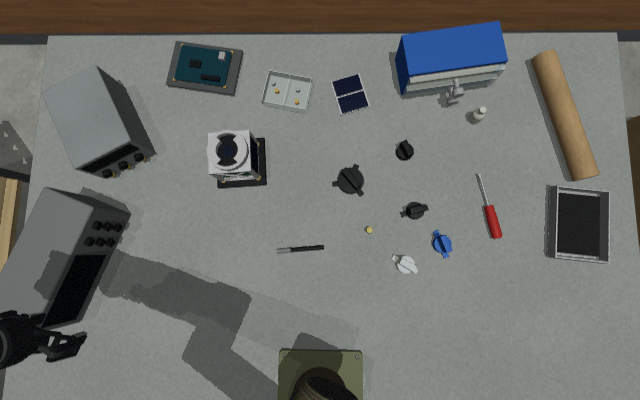

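View pics/scene1.png

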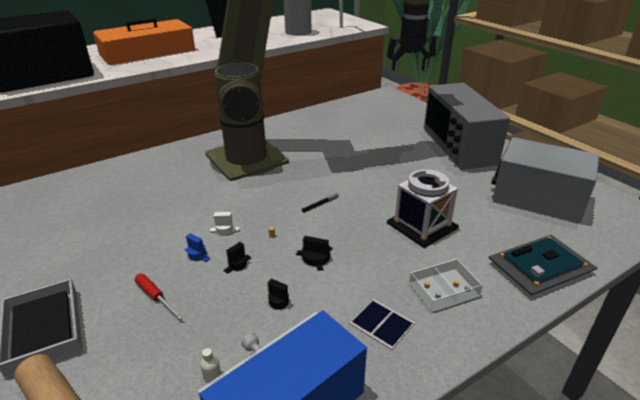

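The top picture shows the black cover with lugs at about (415,210), the plain cover at (404,150), the wide cover at (350,181) and the mount at (231,151). Next I enlarge the cover and mount.

```bash
cat > h.py <<'E'
import numpy as np,cv2
from workcell import robot
def px(name,u,v,z):
    "top/scene pixel -> world at height z"
    c=robot.calibration(name);K=c['camera_matrix'];T=c['cam_to_world']
    r=T[:3,:3]@np.array([(u-K[0,2])/K[0,0],-(v-K[1,2])/K[1,1],-1]);o=T[:3,3]
    return o+r*(z-o[2])/r[2]
def wray(u,v,st):
    c=robot.calibration('wrist');K=c['camera_matrix'];X=c['tool_from_camera']
    a=np.array([u-K[0,2],-(v-K[1,2])]);r=np.hypot(*a);th=r/K[0,0]
    d=np.r_[a/max(r,1e-9)*np.sin(th),-np.cos(th)]
    R=st['orientation']
    return R@X[:3,3]+st['eef_pos'],R@X[:3,:3]@d
def wpx(u,v,z,st):
    o,r=wray(u,v,st);return o+r*(z-o[2])/r[2]
E
python3 - <<'E'
from h import *
im=cv2.imread('pics/top1.png');d=np.load('pics/top1.npy')
a=im[190:230,390:440];b=im[125:190,205:270]
a=cv2.resize(a,(480,384),interpolation=cv2.INTER_CUBIC)
b=cv2.resize(b,(384,384),interpolation=cv2.INTER_CUBIC)
cv2.imwrite('pics/c1.png',cv2.resize(np.hstack([a,b]),(800,356)))
for n,u,v,z in [('cover',415,210,.054),('plain',404,150,.054),('wide',350,181,.054),('mount',231,150,.14)]: print(n,px('top',u,v,z), d[v,u])
E
```

```text
cover [ 0.4460954  -0.22972484  0.054     ] 0.9393038
plain [ 0.59752583 -0.20530485  0.054     ] 0.9674021
wide [ 0.5173906 -0.0700488  0.054    ] 0.9494577
mount [0.57264239 0.20819306 0.14      ] 0.9027066
```

View pics/c1.png

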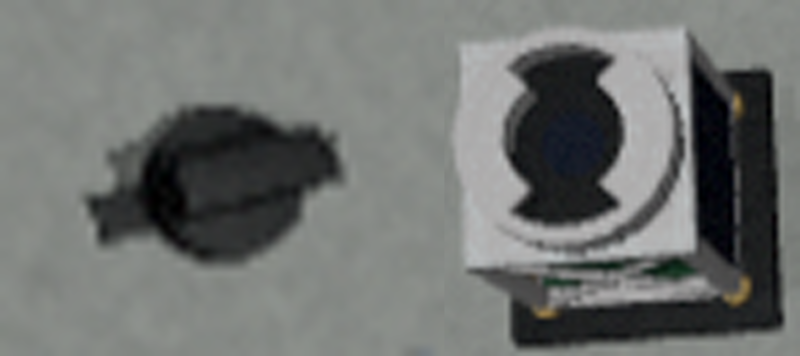

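The left half shows the cover with its lugs at (100,215) and (330,150) in the crop, so its yaw is about 106°. The right half shows the ring centred near (567,136), with the slots roughly along world x. Now I move above the cover.

Emit:
arm_command --targets '[{"tx":-500,"ty":-575,"tz":70,"twist":8.7,"gripper":1},{"tx":-500,"ty":-575,"tz":70,"twist":8.7},{"tx":-500,"ty":-575,"tz":70,"twist":8.7},{"tx":-500,"ty":-575,"tz":70,"twist":8.7},{"tx":-500,"ty":-575,"tz":70,"twist":8.7},{"tx":-500,"ty":-575,"tz":70,"twist":8.7},{"tx":-500,"ty":-575,"tz":70,"twist":8.7},{"tx":-500,"ty":-575,"tz":70,"twist":8.7},{"tx":-500,"ty":-575,"tz":70,"twist":8.7},{"tx":-500,"ty":-575,"tz":70,"twist":8.7},{"tx":-500,"ty":-575,"tz":70,"twist":8.7},{"tx":-500,"ty":-575,"tz":70,"twist":8.7},{"tx":-500,"ty":-575,"tz":70,"twist":8.7},{"tx":-500,"ty":-575,"tz":70,"twist":8.7},{"tx":-500,"ty":-575,"tz":70,"twist":8.7},{"tx":-500,"ty":-575,"tz":70,"twist":8.7},{"tx":-500,"ty":-575,"tz":70,"twist":8.7},{"tx":-500,"ty":-575,"tz":70,"twist":8.7},{"tx":-500,"ty":-575,"tz":70,"twist":8.7},{"tx":-500,"ty":-575,"tz":70,"twist":8.7}]'

```text
invalid input
```

```bash
cat > w.py <<'E'
import sys
from h import *
s=robot.state();print(s['t'],s['eef_pos'],s['orientation'].round(4).tolist(),s['joint_pos'],abs(s['qvel']).max())
im,d=robot.get_image('wrist');n=sys.argv[1];np.savez(f'pics/{n}.npz',pos=s['eef_pos'],R=s['orientation'],d=d)
cv2.imwrite(f'pics/{n}.png',im)
E
python3 w.py w1
```

```text
0.1 [0.19294651 0.48761835 0.23057206] [[-0.9298, 0.368, -0.0007], [0.368, 0.9298, -0.0016], [0.0, -0.0017, -1.0]] [ 1.19398261e+00  2.60587361e-01 -1.39219730e-01  1.17268664e+00
  4.40938613e-05  1.57079756e+00] 0.005043527609995694
```

View pics/w1.png

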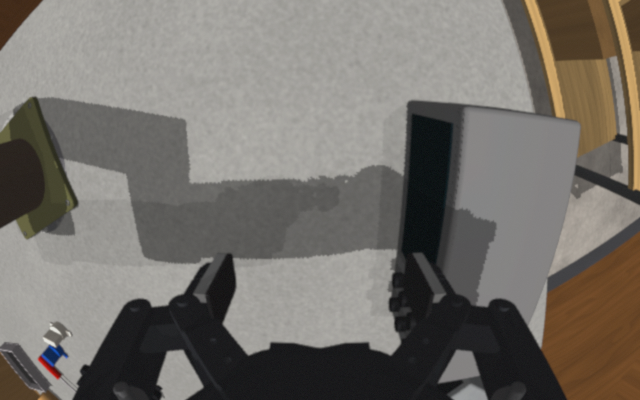

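The move was refused, so this is the view from the start pose, with the box near (480,230). I'll try again with every key in every row.

Emit:
arm_command --targets '[{"tx":-500,"ty":-575,"tz":70,"twist":8.7,"gripper":1},{"tx":-500,"ty":-575,"tz":70,"twist":8.7,"gripper":1},{"tx":-500,"ty":-575,"tz":70,"twist":8.7,"gripper":1},{"tx":-500,"ty":-575,"tz":70,"twist":8.7,"gripper":1},{"tx":-500,"ty":-575,"tz":70,"twist":8.7,"gripper":1},{"tx":-500,"ty":-575,"tz":70,"twist":8.7,"gripper":1},{"tx":-500,"ty":-575,"tz":70,"twist":8.7,"gripper":1},{"tx":-500,"ty":-575,"tz":70,"twist":8.7,"gripper":1},{"tx":-500,"ty":-575,"tz":70,"twist":8.7,"gripper":1},{"tx":-500,"ty":-575,"tz":70,"twist":8.7,"gripper":1},{"tx":-500,"ty":-575,"tz":70,"twist":8.7,"gripper":1},{"tx":-500,"ty":-575,"tz":70,"twist":8.7,"gripper":1},{"tx":-500,"ty":-575,"tz":70,"twist":8.7,"gripper":1},{"tx":-500,"ty":-575,"tz":70,"twist":8.7,"gripper":1},{"tx":-500,"ty":-575,"tz":70,"twist":8.7,"gripper":1},{"tx":-500,"ty":-575,"tz":70,"twist":8.7,"gripper":1},{"tx":-500,"ty":-575,"tz":70,"twist":8.7,"gripper":1},{"tx":-500,"ty":-575,"tz":70,"twist":8.7,"gripper":1}]'

```text
t: 1.95
eef_pos: [0.4456, -0.2296, 0.1608]
orientation: [[-0.279, 0.96, -0.002], [0.96, 0.279, 0.002], [0.002, -0.001, -1.0]]
contact_force: [-0.2, 0.2, -0.4]
width: 0.0854
grip_force: 0.0
```

```bash
python3 w.py w2
```

```text
1.95 [ 0.44557356 -0.22955629  0.16083624] [[-0.279, 0.9603, -0.0018], [0.9603, 0.279, 0.0016], [0.002, -0.0013, -1.0]] [-4.76105847e-01  2.63367421e-01 -3.24882024e-01  9.84898748e-01
  5.91350475e-04  8.11911885e-01] 0.023355112819354235
```

View pics/w2.png

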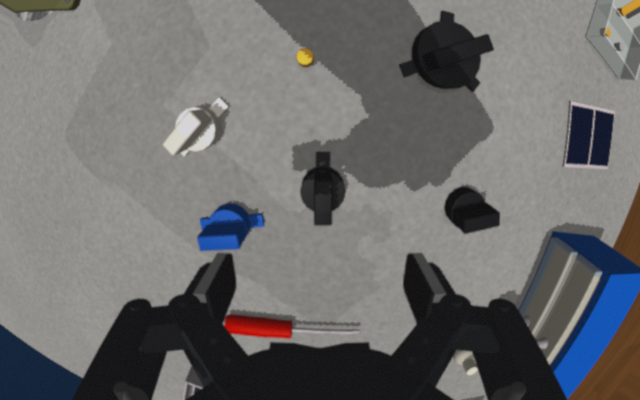

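The cover is at (322,190) with its bar upright in the image, so it is aligned with the tool. I take one enlarged crop.

```bash
python3 - <<'E'
from h import *
im=cv2.imread('pics/w2.png')[140:240,270:380]
im=cv2.convertScaleAbs(im,alpha=2.2)
cv2.imwrite('pics/c2.png',cv2.resize(im,None,fx=6,fy=6,interpolation=cv2.INTER_CUBIC)[:600])
E
```

```text
(no output)
```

View pics/c2.png

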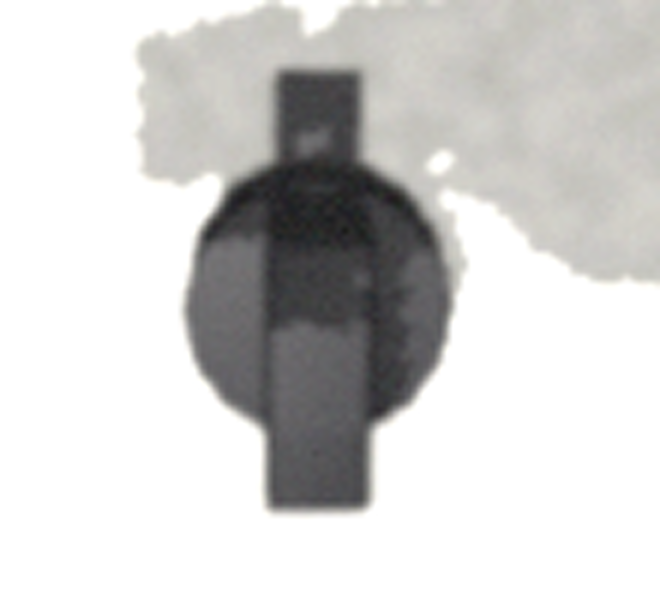

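```bash
python3 - <<'E'
from h import *
f=np.load('pics/w2.npz');st=dict(eef_pos=f['pos'],orientation=f['R'])
for n,x,y,z in [('bar near',319,508,.054),('bar far',319,238,.054),('lug end',319,70,.006),('bodyL',187,300,.022),('bodyR',450,300,.022),('barL',266,430,.054),('barR',371,430,.054)]:
    p=wpx(270+x/6,140+y/6,z,st); print(n,p.round(4),'tool mm',((p-f['pos'])@f['R']*1e3).round(1))
E
```

```text
bar near [ 0.4562 -0.257   0.054 ] tool mm [-29.6   2.7 106.8]
bar far [ 0.4446 -0.2176  0.054 ] tool mm [ 11.5   2.5 106.9]
lug end [ 0.4408 -0.2031  0.006 ] tool mm [ 26.5   3.1 154.9]
bodyL [ 0.4302 -0.2418  0.022 ] tool mm [ -7.7 -18.  138.8]
bodyR [ 0.4704 -0.23    0.022 ] tool mm [ -7.6  23.9 138.8]
barL [ 0.4454 -0.2473  0.054 ] tool mm [-17.2  -5.  106.8]
barR [ 0.4599 -0.2431  0.054 ] tool mm [-17.2  10.2 106.8]
```

Emit:
arm_command --targets '[{"tx":-9,"ty":2.7,"tz":30,"twist":0,"gripper":0.55},{"tx":-9,"ty":2.7,"tz":60,"twist":0,"gripper":0.55},{"tx":-9,"ty":2.7,"tz":90,"twist":0,"gripper":0.55},{"tx":-9,"ty":2.7,"tz":115,"twist":0,"gripper":0.55},{"tx":-9,"ty":2.7,"tz":128,"twist":0,"gripper":0.55},{"tx":-9,"ty":2.7,"tz":135,"twist":0,"gripper":0.55},{"tx":-9,"ty":2.7,"tz":135,"twist":0,"gripper":0.55},{"tx":-9,"ty":2.7,"tz":135,"twist":0,"gripper":0},{"tx":-9,"ty":2.7,"tz":135,"twist":0,"gripper":0},{"tx":-9,"ty":2.7,"tz":135,"twist":0,"gripper":0},{"tx":-9,"ty":2.7,"tz":135,"twist":0,"gripper":0},{"tx":-9,"ty":2.7,"tz":135,"twist":0,"gripper":0},{"tx":-9,"ty":2.7,"tz":135,"twist":0,"gripper":0},{"tx":-9,"ty":2.7,"tz":135,"twist":0,"gripper":0}]' --grip_force 60

```text
t: 3.4
eef_pos: [0.4527, -0.2388, 0.0275]
orientation: [[-0.279, 0.96, 0.002], [0.96, 0.279, -0.001], [-0.001, 0.002, -1.0]]
contact_force: [0.0, 1.1, 6.4]
width: 0.0148
grip_force: 59.3
```

Emit:
arm_command --targets '[{"tx":-9,"ty":0,"tz":-30,"twist":0,"gripper":0},{"tx":0,"ty":0,"tz":-80,"twist":0,"gripper":0},{"tx":0,"ty":0,"tz":-130,"twist":0,"gripper":0},{"tx":0,"ty":0,"tz":-180,"twist":0,"gripper":0},{"tx":30,"ty":25,"tz":-222,"twist":-1,"gripper":0},{"tx":60,"ty":50,"tz":-222,"twist":-2,"gripper":0},{"tx":90,"ty":75,"tz":-222,"twist":-3,"gripper":0},{"tx":120,"ty":100,"tz":-222,"twist":-4,"gripper":0},{"tx":150,"ty":125,"tz":-222,"twist":-5,"gripper":0},{"tx":180,"ty":150,"tz":-222,"twist":-6,"gripper":0},{"tx":210,"ty":175,"tz":-222,"twist":-7,"gripper":0},{"tx":240,"ty":200,"tz":-222,"twist":-8,"gripper":0},{"tx":270,"ty":225,"tz":-222,"twist":-9,"gripper":0},{"tx":300,"ty":250,"tz":-222,"twist":-10,"gripper":0},{"tx":330,"ty":275,"tz":-222,"twist":-11,"gripper":0},{"tx":360,"ty":300,"tz":-222,"twist":-12,"gripper":0},{"tx":376,"ty":314,"tz":-222,"twist":-12.3,"gripper":0},{"tx":376,"ty":314,"tz":-222,"twist":-12.3,"gripper":0},{"tx":376,"ty":314,"tz":-222,"twist":-12.3,"gripper":0}]'

```text
t: 5.3
eef_pos: [0.6477, 0.2103, 0.2475]
orientation: [[-1.0, -0.0, -0.002], [-0.0, 1.0, -0.001], [0.002, -0.001, -1.0]]
contact_force: [-0.3, 0.1, -1.2]
width: 0.0149
grip_force: 58.8
```

```bash
python3 w.py w3
```

```text
5.3 [0.64774106 0.21030258 0.24748659] [[-1.0, -0.0004, -0.0016], [-0.0004, 1.0, -0.0011], [0.0016, -0.0011, -1.0]] [ 3.14186316e-01  5.39869837e-01  3.43272596e-01  1.37604188e+00
 -5.36134874e-04  3.13755293e-01] 0.02176786648322225
```

View pics/w3.png

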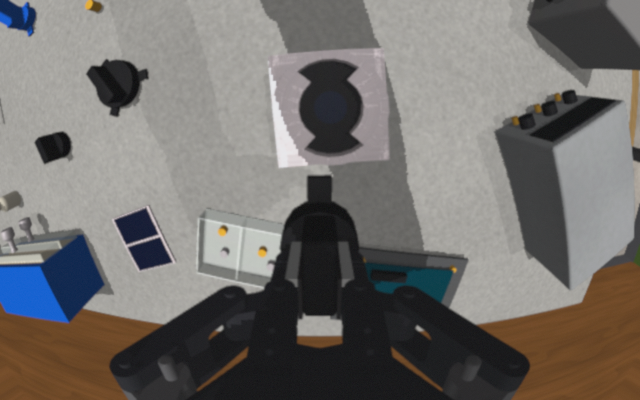

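The cover is held straight, with a lug at (320,188). The mount's hole is at about (330,107), with slots near (331,62) and (331,152). I enlarge it.

```bash
python3 - <<'E'
from h import *
im=cv2.imread('pics/w3.png')[40:240,260:400]
cv2.imwrite('pics/c3.png',cv2.resize(im,None,fx=4,fy=4,interpolation=cv2.INTER_CUBIC)[:600])
im=cv2.imread('pics/w3.png')[40:170,260:400]
cv2.imwrite('pics/c3.png',cv2.resize(im,None,fx=4.6,fy=4.6,interpolation=cv2.INTER_CUBIC)[:600])
E
```

```text
(no output)
```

View pics/c3.png

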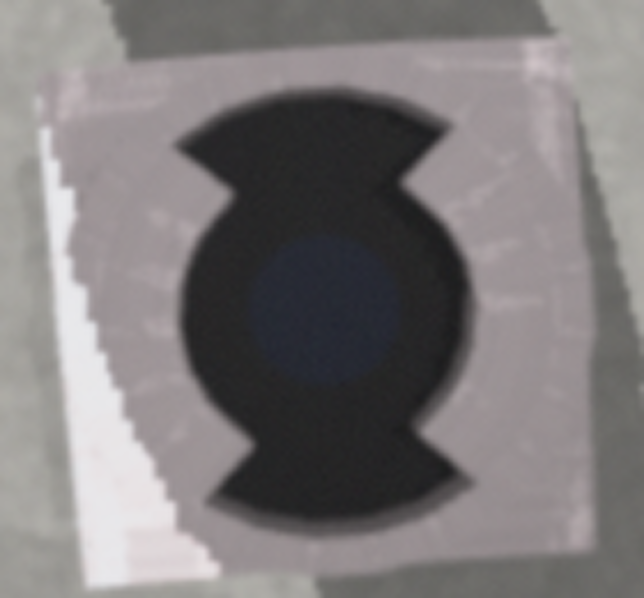

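```bash
python3 - <<'E'
from h import *
f=np.load('pics/w3.npz');st=dict(eef_pos=f['pos'],orientation=f['R'])
q=[(178,145),(450,127),(207,502),(473,483),(235,190),(402,184),(256,443),(412,432)]
P=np.array([wpx(260+x/4.6,40+y/4.6,.14,st) for x,y in q]);T=(P-f['pos'])@f['R']*1e3
print(T.round(1));c=T.mean(0);print('c tool',c.round(1))
for g in (T[:4],T[4:]):
    dv=(g[:2].mean(0)-g[2:].mean(0));print(g.mean(0).round(1),np.degrees(np.arctan2(dv[1],dv[0])),np.hypot(*(g-g.mean(0))[:,:2].T).round(1))
z=f['pos'][2]-.0275
for u,v,h in [(308.5,177,.006),(331,177,.006),(303,318,.054),(336,318,.054),(282,246,.022),(357,246,.022)]:
    print((wpx(u,v,z+h,st)-f['pos'])@f['R']*1e3)
d=f['d'];print(d[107,330],d[80,300],d[70,375])
print('top', px('top',227.6,150,.14))
E
```

```text
[[102.  -17.1 107.7]
 [105.5  29.8 107.6]
 [ 38.6 -12.4 107.6]
 [ 42.3  35.  107.5]
 [ 93.9  -7.3 107.6]
 [ 95.2  21.5 107.6]
 [ 49.2  -3.7 107.6]
 [ 51.3  23.8 107.5]]
c tool [ 72.3   8.7 107.6]
[ 72.1   8.8 107.6] -4.442047551927328 [39.5 39.5 39.7 39.6]
[ 72.4   8.6 107.6] -3.8068463450078354 [26.7 26.2 26.3 26. ]
[38.15489637 -6.5879134  21.56771164]
[38.17069923  5.78715217 21.55438764]
[-19.39756187  -8.50095251 -26.5216697 ]
[-19.36025848   7.57750127 -26.53895444]
[  3.87787934 -20.85468244   5.52866183]
[ 3.94737969 19.84547108  5.48486858]
0.2550805 0.23319922 0.24916536
top [0.57261107 0.21615536 0.14      ]
```

Emit:
arm_command --targets '[{"tx":25,"ty":3,"tz":0,"twist":-0.3,"gripper":0},{"tx":50,"ty":6,"tz":0,"twist":-0.7,"gripper":0},{"tx":71,"ty":9,"tz":20,"twist":-0.7,"gripper":0},{"tx":71,"ty":9,"tz":45,"twist":-0.7,"gripper":0},{"tx":71,"ty":9,"tz":65,"twist":-0.7,"gripper":0},{"tx":71,"ty":9,"tz":70,"twist":-0.7,"gripper":0},{"tx":71,"ty":9,"tz":75,"twist":-0.7,"gripper":0},{"tx":71,"ty":9,"tz":80,"twist":-0.7,"gripper":0},{"tx":71,"ty":9,"tz":84,"twist":-0.7,"gripper":0},{"tx":71,"ty":9,"tz":88,"twist":-0.7,"gripper":0},{"tx":71,"ty":9,"tz":90,"twist":-0.7,"gripper":0},{"tx":71,"ty":9,"tz":90,"twist":-0.7,"gripper":0}]'

```text
t: 6.55
eef_pos: [0.5771, 0.2194, 0.158]
orientation: [[-0.997, -0.073, -0.0], [-0.073, 0.997, -0.0], [0.0, -0.0, -1.0]]
contact_force: [0.0, -0.0, 0.1]
width: 0.0151
grip_force: 58.8
```

Emit:
arm_command --targets '[{"tx":0,"ty":0,"tz":3,"twist":0,"gripper":0},{"tx":0,"ty":0,"tz":5,"twist":0,"gripper":0},{"tx":0,"ty":0,"tz":6.5,"twist":0,"gripper":0},{"tx":0,"ty":0,"tz":7.5,"twist":0,"gripper":0},{"tx":0,"ty":0,"tz":8.5,"twist":0,"gripper":0},{"tx":0,"ty":0,"tz":8.5,"twist":0,"gripper":0}]'

```text
t: 7.15
eef_pos: [0.5771, 0.2193, 0.1515]
orientation: [[-0.997, -0.073, 0.001], [-0.073, 0.997, 0.0], [-0.001, 0.0, -1.0]]
contact_force: [-3.0, -0.8, 7.4]
width: 0.015
grip_force: 60.1
```

Emit:
arm_command --targets '[{"tx":0,"ty":0,"tz":-1,"twist":0.5,"gripper":0},{"tx":0,"ty":0,"tz":-1,"twist":1.5,"gripper":0},{"tx":0,"ty":0,"tz":-1,"twist":2.5,"gripper":0},{"tx":0,"ty":0,"tz":-1,"twist":3.5,"gripper":0},{"tx":0,"ty":0,"tz":-1,"twist":4.5,"gripper":0},{"tx":0,"ty":0,"tz":-1,"twist":5.5,"gripper":0},{"tx":0,"ty":0,"tz":-1,"twist":6.5,"gripper":0},{"tx":0,"ty":0,"tz":-1,"twist":7.5,"gripper":0},{"tx":0,"ty":0,"tz":-1,"twist":8.5,"gripper":0},{"tx":0,"ty":0,"tz":-1,"twist":9.5,"gripper":0},{"tx":0,"ty":0,"tz":-1,"twist":10.5,"gripper":0},{"tx":0,"ty":0,"tz":-1,"twist":11,"gripper":0},{"tx":0,"ty":0,"tz":-1,"twist":11,"gripper":0}]'

```text
t: 8.45
eef_pos: [0.5777, 0.2196, 0.1515]
orientation: [[-0.473, 0.881, 0.001], [0.881, 0.473, 0.001], [-0.0, 0.001, -1.0]]
contact_force: [-1.0, 0.1, 2.8]
width: 0.0151
grip_force: 59.3
```

```bash
python3 - <<'E'
from h import *
s=robot.state();R=s['orientation'];print(s['eef_pos'],np.degrees(np.arctan2(R[1,0],R[0,0])),s['contact_force'],s['torque'],s['joint_pos'][5])
E
```

```text
[0.57765293 0.21957428 0.15152025] 118.21909003823224 [-1.02732275  0.08308794  2.83562028] [-0.01350078  0.08993362  0.00574425] 1.4414959844966635
```

Emit:
arm_command --targets '[{"tx":0,"ty":0,"tz":0,"twist":0.4,"gripper":0},{"tx":0,"ty":0,"tz":0,"twist":0.7,"gripper":0},{"tx":0,"ty":0,"tz":0,"twist":1.0,"gripper":0},{"tx":0,"ty":0,"tz":0,"twist":1.3,"gripper":0},{"tx":0,"ty":0,"tz":0,"twist":1.5,"gripper":0},{"tx":0,"ty":0,"tz":0,"twist":1.5,"gripper":0}]'

```text
t: 9.05
eef_pos: [0.5759, 0.2193, 0.1516]
orientation: [[-0.334, 0.943, -0.002], [0.943, 0.334, -0.0], [0.0, -0.002, -1.0]]
contact_force: [-3.7, -1.0, 6.4]
width: 0.0152
grip_force: 65.5
```

```bash
python3 - <<'E'
from h import *
s=robot.state();R=s['orientation'];print(s['eef_pos'],np.degrees(np.arctan2(R[1,0],R[0,0])),s['contact_force'],s['torque'],s['joint_pos'][5])
E
```

```text
[0.57586595 0.2192977  0.15160229] 109.51829867910277 [-3.74607555 -0.96198814  6.35371232] [-0.26367434  0.78660697  1.42696382] 1.5938915254222812
```

Emit:
arm_command --targets '[{"tx":0,"ty":0,"tz":0,"twist":0,"gripper":0.5},{"tx":0,"ty":0,"tz":0,"twist":0,"gripper":0.5},{"tx":0,"ty":0,"tz":0,"twist":0,"gripper":0.5},{"tx":0,"ty":0,"tz":0,"twist":0,"gripper":0.5},{"tx":0,"ty":0,"tz":-15,"twist":0,"gripper":0.5},{"tx":0,"ty":0,"tz":-40,"twist":0,"gripper":0.5},{"tx":0,"ty":0,"tz":-80,"twist":0,"gripper":0.5},{"tx":-30,"ty":0,"tz":-110,"twist":0,"gripper":0.5},{"tx":-60,"ty":0,"tz":-110,"twist":0,"gripper":0.5},{"tx":-80,"ty":0,"tz":-110,"twist":0,"gripper":0.5},{"tx":-80,"ty":0,"tz":-110,"twist":0,"gripper":0.5}]'

```text
t: 10.15
eef_pos: [0.6045, 0.1415, 0.261]
orientation: [[-0.326, 0.945, 0.001], [0.945, 0.326, -0.001], [-0.001, 0.001, -1.0]]
contact_force: [0.3, -0.1, -0.4]
width: 0.0429
grip_force: 0.0
```

```bash
python3 w.py w4; python3 - <<'E'
import cv2
im=cv2.imread('pics/w4.png')[20:220,220:420]
cv2.imwrite('pics/c4.png',cv2.resize(cv2.convertScaleAbs(im,alpha=1.6),(600,600),interpolation=cv2.INTER_CUBIC))
E
```

```text
10.15 [0.60450469 0.14146874 0.26102844] [[-0.3259, 0.9454, 0.001], [0.9454, 0.3259, -0.0006], [-0.0009, 0.0008, -1.0]] [ 2.30319134e-01  4.20079575e-01  1.77782521e-01  1.32765855e+00
 -8.37234917e-04  1.46917156e+00] 0.037835328622703245
```

View pics/c4.png

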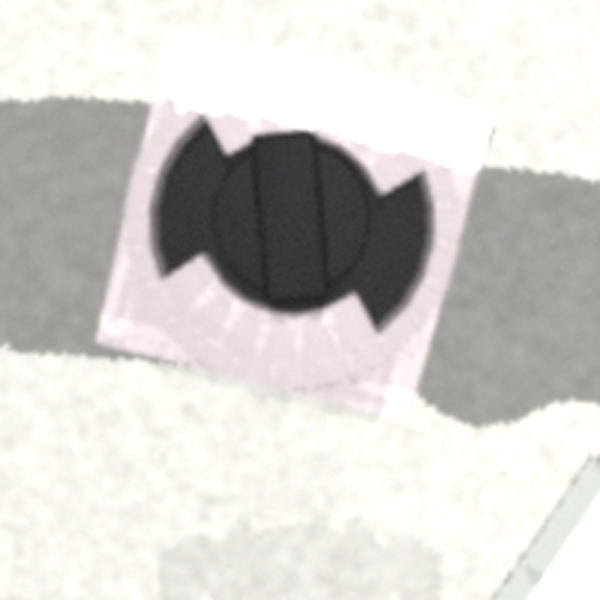

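The cover is seated in the ring, with its bar from (284,136) to (298,296) in the crop. That is about 5° off the tool axis and so about 70° from the slots, which is the stop. I check the bar's height and hand in.

```bash
python3 - <<'E'
from h import *
f=np.load('pics/w4.npz');st=dict(eef_pos=f['pos'],orientation=f['R']);K=robot.calibration('wrist')
def wz(x,y):
    u,v=220+x/3,20+y/3;o,r=wray(u,v,st)
    ax=f['R']@K['tool_from_camera'][:3,:3]@np.array([0,0,-1]);return (o+r*f['d'][int(v),int(u)]/(r@ax)).round(4)
print('bar',wz(285,200),wz(295,270),'rim',wz(200,320),wz(300,350))
P=[wpx(220+x/3,20+y/3,.178,st) for x,y in [(284,136),(298,296)]];e=P[0]-P[1]
print(np.degrees(np.arctan2(e[1],e[0])),np.hypot(*e[:2]))
E
```

```text
bar [0.5724 0.223  0.1793] [0.5801 0.2078 0.1789] rim [0.5597 0.1838 0.1397] [0.5895 0.1848 0.1409]
113.91792267473902 0.03913976314690742
```

Bar top is at 0.179 m (0.178 expected when home), and the turn is 184.2° − 113.9° ≈ 70°, so it is at the stop.

```bash
python3 -c "
from workcell import robot
print(robot.job_done())"
```

```text
the job is handed in; nothing more can be done
None
```

The black cover with two lugs is fully home in the mount, twisted about 70° clockwise to its stop and released; the job was handed in after about 10 s, and I did not touch the other covers.

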